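# Seat the reference plug and hold the sprung chamber lid at its index

## Robot

A 6-joint arm with a two-finger parallel gripper is mounted at the origin on the work surface. World frame = base frame: x ahead of the robot, y to its left, z up, the work surface at z = 0. Lengths are in mm, angles in rad, forces in N, time in s.
With the tool pointing down it reaches from about 275 to 750 mm from the base axis. Payload 10.2 kg.
Tool frame: the origin (TCP) lies at the very end of the fingers, on their centre line; the grasp point (between the pads) lies 19 mm behind it; z points along the fingers, y is the line along which they close (so a half turn about z gives the same grasp; the last joint's range is limited). The gripper opens to 85 mm and grips with 20 to 120 N. Pads are 22 mm wide; open, the fingers measure 114 mm over their backs; the gripper's body (76 mm by 85 mm) begins 54 mm behind the grasp point. The pads swing forward as they close: fully open they stand 13 mm farther back than shut.
Start: joints at [0.999, 0.313, 1.498, -0, 1.331, -0.223], TCP at [179.442, 493.388, 231.294] pointing down, gripper open.
Joint ranges: [-2.94, 2.94], [-0.97, 2.17], [0.19, 2.56], [-1.23, 4.37], [0.02, 3.11], [-2.88, 2.88]. Speed limits (rad/s): [2.39, 2.39, 3.01, 3.14, 3.14, 3.14].

## Interface

Orientations are given as a unit quaternion [w, x, y, z].
In Python, from rig import * gives the robot as it stands. The module is installed in compiled form; this text tells all that it offers.
- The arm moves only by the shell command python3 -m crank 'ROWS' [FORCE]. ROWS is JSON, a list that holds one entry, the list of rows, each a list of 7 numbers: the shift along the tool's x, y, z in units of 25 mm (1.0 is 25 mm), then the turn, a rotation vector about the tool's x, y, z in units of 8 degrees (1.0 is 8 degrees), then the finger opening in mm, from 0 to 85.4. A call has exactly 8 rows; each row shifts and turns the commanded pose from where the row before left it, along the tool's axes as they then stand; what a row does not reach is not made up. A row lasts 1/10 s, in which the tool goes at most 50 mm and 8.59 degrees, less where a joint would pass 70% of its speed; a pose out of reach is approached as far as the arm can. A call is refused whole if a number of a shift passes 1 or a number of a turn 1, either way. A call with a gripper value outside its range is refused whole. The fingers move at their own pace and stop on an object; FORCE is the grip in N (left out, the last holds). Time passes only in rows, so rows that do not move let the fingers close, or fill a call up. It gives the time, the measured TCP pose, the force, the opening and the grip force at its end, in the units of the state.
- sense(): the state, without advancing time (a new reading comes with each control period).
- capture(name): name is "side" or "top"; returns the picture (384x512x3 uint8, blue, green, red); there is no depth.
- camera_model(name): a dict with "fx", "fy", "cx", "cy" (pixels), "k1" (the pictures are not rectified: a ray, as slopes to the right and down, at radius r is drawn at 1 + k1 r^2 times it, then the intrinsics apply), "world_from_camera" (4x4, takes a point from camera to world coordinates). Camera axes: x right, y up, looking along -z (the intrinsics and any distortion apply to the point x, -y, -z); pixel columns grow to the right and rows downward; lengths in mm; the calibration is good to about 2 mm. A picture is of the moment at which its call begins. camera_model takes no time and is no camera call.
- finish_job(): hands the job in; it is judged then, once.
The state is a dict: "time_s": time; "joints": joint angles; "dq": joint speeds; "tau": joint torques, N m; "eef_pos": TCP position; "ee_rot": TCP orientation; "force": force on the tool from outside, world axes, zero at the start; "wrist_torque": the same for the moment, N m; "grip_width": opening from 0.0 (shut) to 1.0 (fully open); "grip_force": force on a finger pad.
Only numpy, scipy, OpenCV 4.12 (cv2) and the standard library are available. Lean on these libraries where they do the work, as an engineer would, in place of code of your own. Each camera call takes 0.05 s, during which the arm holds its last target. There are 200 camera calls.

## Task

Prepare the spectrophotometer for a sample: of the three black plugs in the blue tray, take the one that fits the round reference port snugly (the middle size), push it fully down into the port and let go of it. Then lift the sprung sample-chamber lid by its black bar handle until the lid's blue pointer is level with the orange ball of the index arm, and finish while still holding it there with the gripper, so that a colleague can load the sample. Leave the other two plugs, the index arm and everything else on the bench as they are.

Things in the scene. Friction and masses are not known exactly. Their poses are not given: they have to be found in the camera images.
- instrument: beige spectrophotometer, fixed to the bench, 300 (x) x 400 (y) x 130 (z) mm, flat top at z = 130 mm; origin at the centre of its underside. On its top: the square lid on the +y half, the round reference port on the -y half. The orange index arm swings just beyond the lid's +x edge, up to 280 mm above the bench
- port (a point): centre of the mouth of the round reference port in the instrument's top (white ring around it): bore 34 mm, 30 mm deep with a flat floor; z points up out of it. It lies at (-30, -110, 130) mm in the instrument's frame. A fully seated 32 mm plug stands 40 mm proud
- lid: cream lid, 200 (x) x 180 (y) x 12 mm, 0.35 kg; origin midway along its hinge line, at (0, 185, 130) mm in the instrument's frame, hinge parallel to x. Axes as the instrument's when closed; opens by turning about its own -x axis (free -y edge goes up), 0 to 1.25 rad. A spring (0.32 N m at closed + 0.8 N m/rad) presses it shut: 4 N at the bar starts it, 7 N holds it at 0.8 rad
- lid_bar (a point): middle of the lid's black bar handle, a round bar of 12 mm diameter and 90 mm length parallel to the hinge, on two posts at its ends, 38 mm above the lid's upper face (centre line); at (0, -165, 50) mm in the lid's frame. The bar can turn between the finger pads while the lid swings
- lid_pointer (a point): tip of the lid's blue pointer ball (16 mm) at the lid's free +x corner, at (110, -190, 4) mm in the lid's frame
- index (a joint): angle of the orange index arm about the same hinge line, rad: the lid angle wanted (0 = level, as the closed lid). Friction holds the arm where it was set, between 0.45 and 0.80 rad; not to be moved
- index_mark (a point): where the lid's pointer must come: beside the orange ball (16 mm) on the end of the index arm; it coincides with point lid_pointer when the lid stands at the index angle
- tray: blue open tray, fixed, 270 (x) x 100 (y) x 20 (z) mm, walls and floor 4 mm; origin at the centre of its underside. Three plugs stand in it in a row along its x, about 85 mm apart, in any order
- plug32: the plug that fits the port: upright black cylinder, diameter 32 mm, 70 mm tall, white top face, about 0.1 kg; origin at the centre of its underside, foot edge chamfered 2 mm
- plug26: look-alike plug, diameter 26 mm, 70 mm tall, too loose for the port; origin at the centre of its underside
- plug38: look-alike plug, diameter 38 mm, 70 mm tall, too big for the port; origin at the centre of its underside
- bottle: amber reagent bottle, diameter 56 mm, 120 mm tall, bystander; origin at the centre of its underside
- beaker: small glass beaker, 66 mm wide, 80 mm tall, bystander; origin at the centre of its underside
- can: tin can, 66 mm wide, 100 mm tall, bystander; origin at the centre of its underside
- mouse: computer mouse, 105 x 60 x 24 mm, bystander; origin at the centre of its underside
- screwdriver: screwdriver lying on the bench, bystander

How it is judged (in metres and radians):
On the way:
1. the 32 mm plug stands fully down in the reference port, released (z of plug32 in the frame of port below -0.026 m and horizontal distance between plug32 and port below 0.004 m and angle between plug32's own z axis and vertical below 0.08 rad and contact force between the fingers and plug32 below 0.2 N), for 0.2 s.
At the end, for the whole second after the job is handed in: the 32 mm plug is fully down in the port (within 4 mm of the floor, upright) and released; the gripper's fingers hold the lid still with its blue pointer within 10 mm (about 3 degrees) of the index mark, and no loose thing props the lid; the other two plugs stand in their places (all of step 1 and distance between lid_pointer and index_mark below 0.01 m and contact force between the fingers and lid above 1.5 N and angular speed of lid below 0.15 rad/s and contact force between lid and plug26 below 0.2 N and contact force between lid and plug32 below 0.2 N and contact force between lid and plug38 below 0.2 N and contact force between lid and bottle below 0.2 N and contact force between lid and beaker below 0.2 N and contact force between lid and can below 0.2 N and contact force between lid and mouse below 0.2 N and contact force between lid and screwdriver below 0.2 N and angle between each of plug26, plug38's own z axis and vertical below 0.15 rad); the arm keeps its last pose, push and grip.
It fails at once if a look-alike plug is moved more than 30 mm (distance of any of plug26, plug38 from where it was at the start of the episode above 0.03 m).
It fails at once if a bystander is moved more than 30 mm (distance of any of bottle, beaker, can, mouse, screwdriver from where it was at the start of the episode above 0.03 m).
It fails at once if the index arm is moved more than 8 mm (distance of index_mark from where it was at the start of the episode above 0.008 m).
It also fails if it takes over 64 s, if anything falls off the work surface, if the arm or the gripper's body presses on something with over 40 N, if the wrist force passes 120 N, or if a joint passes its speed limit or range.

## Working session

There is one attempt and no reset: what is moved stays moved. The work goes in short steps, Python scripts to look and compute and a shell command to move; the robot and the scene stay as the last step left them, time stands still between calls to the robot, and variables do not carry over. Pictures are saved under pics/ and viewed, at most 10 in all, crops included, and the job is handed in when it is done.

```bash
mkdir -p pics; python3 - <<'E'
from rig import *
import cv2
for n in("side","top"):
    cv2.imwrite(f"pics/{n}0.png",capture(n)); m=camera_model(n); print(n,{k:(v if k!="world_from_camera" else [[round(float(a),3) for a in r] for r in v]) for k,v in m.items()})
s=sense();print(s)
E
```

```text
side {'fx': 361.20510069780767, 'fy': 361.20510069780767, 'cx': 263.14577658955955, 'cy': 194.57356269928297, 'k1': -0.0816150129609421, 'world_from_camera': [[0.973, 0.127, -0.192, 405.857], [-0.229, 0.455, -0.86, -872.417], [-0.022, 0.881, 0.472, 638.134], [0.0, 0.0, 0.0, 1.0]]}
top {'fx': 400.2700311693874, 'fy': 400.2700311693874, 'cx': 261.444813564361, 'cy': 193.44471746373137, 'k1': -0.1394596633761782, 'world_from_camera': [[0.0, 0.993, -0.114, 439.999], [-1.0, 0.001, 0.003, 27.877], [0.003, 0.114, 0.993, 1401.282], [0.0, 0.0, 0.0, 1.0]]}
{'time_s': 0.1, 'joints': array([ 9.98607943e-01,  3.13422224e-01,  1.49835297e+00, -2.07430479e-05,
        1.33101254e+00, -2.23398922e-01]), 'dq': array([-0.00138338, -0.00103563, -0.00126454,  0.00056571, -0.00060037,
        0.00016822]), 'tau': array([ 4.07067389e-03, -4.12898505e+01, -2.60138565e+01, -1.16202850e-04,
        3.05435853e-03, -1.23592545e-05]), 'eef_pos': array([179.31224797, 493.18399852, 230.78095208]), 'ee_rot': array([-2.22191829e-04,  1.73509619e-01,  9.84831993e-01, -5.54786138e-04]), 'force': array([ 1.1375347 ,  0.07475248, -0.62491103]), 'wrist_torque': array([-0.0113178 , -0.02941886,  0.05348948]), 'grip_force': 0.0, 'grip_width': 0.9984557515316324}
```

View pics/side0.png

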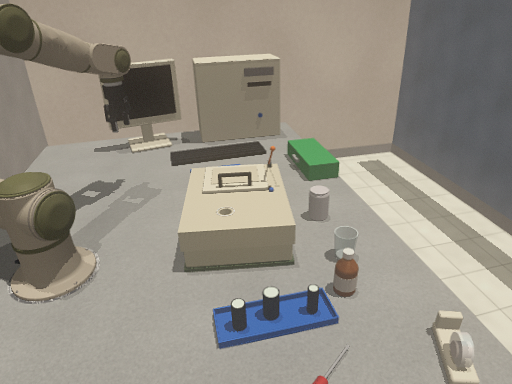

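View pics/top0.png

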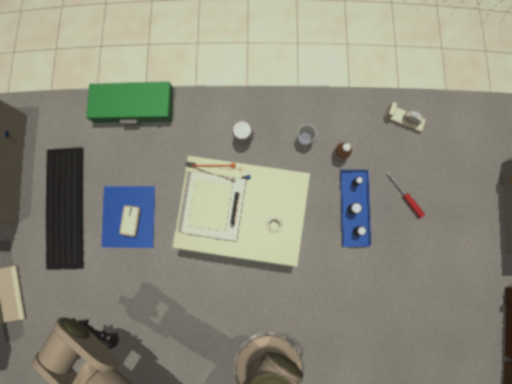

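The side view shows the instrument with the lid bar near (235,178), the port at (225,212), and the plugs at (238,315), (271,303) and (313,298) in the tray. The top view shows the plugs at (358,181), (356,208) and (361,231), the port at (274,225), the bar at (235,208), the blue pointer at (247,178) and the orange ball near (234,166).

```bash
cat > h.py <<'E'
import numpy as np, cv2
from rig import *
def ray(n,u,v):
    m=camera_model(n); K=np.array([[m['fx'],0,m['cx']],[0,m['fy'],m['cy']],[0,0,1]])
    p=cv2.undistortPoints(np.array([[[u,v]]],float),K,np.array([m['k1'],0,0,0]))[0,0]
    T=np.array(m['world_from_camera']); d=T[:3,:3]@np.array([p[0],-p[1],-1]); return T[:3,3],d/np.linalg.norm(d)
def plane(n,u,v,z):
    o,d=ray(n,u,v); return o+d*(z-o[2])/d[2]
def tri(a,b):
    (o1,d1),(o2,d2)=ray("side",*a),ray("top",*b)
    A=np.stack([d1,-d2],1); t=np.linalg.lstsq(A,o2-o1,rcond=None)[0]
    p,q=o1+t[0]*d1,o2+t[1]*d2; return (p+q)/2,np.linalg.norm(p-q)
def proj(n,P):
    m=camera_model(n);T=np.array(m['world_from_camera']);c=T[:3,:3].T@(np.array(P)-T[:3,3])
    x,y=c[0]/-c[2],-c[1]/-c[2];k=1+m['k1']*(x*x+y*y);return m['cx']+m['fx']*x*k,m['cy']+m['fy']*y*k
E
python3 - <<'E'
from h import *
s=cv2.imread("pics/side0.png");t=cv2.imread("pics/top0.png")
r=lambda i,x,y,w,h,W,H:cv2.resize(i[y:y+h,x:x+w],(W,H),interpolation=cv2.INTER_CUBIC)
a=np.hstack([r(s,210,275,130,70,400,300*0+215),r(t,335,165,44,90,105*0+200,215)])
b=np.hstack([r(s,180,140,110,90,400,327),r(t,170,150,145,118,400,327)])
a=cv2.copyMakeBorder(a,0,0,0,800-a.shape[1],cv2.BORDER_CONSTANT)
cv2.imwrite("pics/crop.png",np.vstack([a,b]))
# white tops of plugs
for n,i,box in(("side",s,(215,280,120,60)),("top",t,(345,172,26,68))):
    x,y,w,h=box;c=i[y:y+h,x:x+w].astype(int)
    m=((c.min(2)>125)&(c.max(2)-c.min(2)<60)).astype(np.uint8)
    k,l,st,ce=cv2.connectedComponentsWithStats(m)
    for j in range(1,k):
        if st[j,4]>5: print(n,st[j],(ce[j]+[x,y]).round(2))
    d=(c.max(2)<75).astype(np.uint8);k,l,st,ce=cv2.connectedComponentsWithStats(d)
    for j in range(1,k):
        if st[j,4]>20: print(n,"dark",st[j],(ce[j]+[x,y]).round(2))
E
```

```text
side [   0    0  120   28 2046] [261.81 289.76]
side [ 51  44  69  16 557] [310.86 334.26]
side dark [ 92   8  12  26 225] [312.28 301.43]
side dark [ 48  14  16  26 344] [270.56 307.36]
side dark [ 16  24  15  27 304] [238.55 318.01]
top [12  5  6  6 29] [359.28 179.59]
top [ 7 31 10 10 76] [356.28 207.42]
top [13 55  8  8 52] [361.5 230.5]
top dark [ 7  8  6  7 27] [354.11 183.22]
top dark [ 3 34  6  9 31] [349.94 210.71]
top dark [ 8 56  6  8 31] [355.29 231.81]
```

View pics/crop.png

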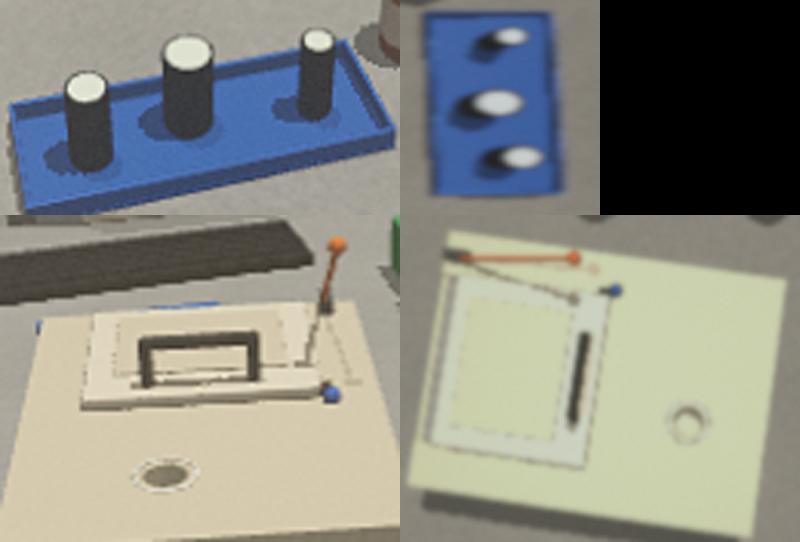

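The crop shows the medium plug on the left in the side view, at (238,303), which is the bottom one in the top view at (361.5,230.5). The lid, bar, port, blue pointer and orange ball are all clear in both views.

```bash
python3 - <<'E'
from h import *
s=cv2.imread("pics/side0.png");t=cv2.imread("pics/top0.png")
def cen(i,box,f):
    x,y,w,h=box;c=i[y:y+h,x:x+w].astype(int);m=f(c).astype(np.uint8)
    k,l,st,ce=cv2.connectedComponentsWithStats(m);j=1+st[1:,4].argmax();return ce[j]+[x,y],st[j]
B=lambda c:c[...,0]>c[...,2]+40
O=lambda c:c[...,2]>c[...,0]+70
D=lambda c:c.max(2)<75
W=lambda c:c.min(2)>150
r=lambda a:np.round(a,1)
for nm,a,b in(("ball",cen(s,(266,143,14,10),O)[0],cen(t,(229,160,10,11),O)[0]),
 ("pointer",cen(s,(265,183,12,12),B)[0],cen(t,(243,172,10,10),B)[0]),
 ("port",(225.7,211.5),(274.4,225.1)),("bar",(234.7,174.1),cen(t,(228,188,14,42),D)[0]),
 ("pL",cen(s,(229,297,18,12),W)[0],(361.5,230.5)),("pM",cen(s,(261,286,20,12),W)[0],(356.28,207.42)),("pR",cen(s,(306,283,14,9),W)[0],(359.28,179.59))):
    P,e=tri(a,b);print(nm,r(a),r(b),r(P),r(e))
for n,st in(("L",cen(s,(229,297,18,12),W)[1]),("M",cen(s,(261,286,20,12),W)[1]),("R",cen(s,(306,283,14,9),W)[1])):print(n,st)
# widths of dark bodies at plug mid height, area based
for n,box in(("L",(226,304,26,22)),("M",(256,300,30,16)),("R",(300,294,26,14))):
    x,y,w,h=box;c=s[y:y+h,x:x+w].astype(int);m=D(c);print(n,m.sum(1))
# instrument top corners (top view): beige contour
hsv=cv2.cvtColor(t,cv2.COLOR_BGR2HSV);m=cv2.inRange(hsv,(20,25,140),(45,120,255));m[:, :165]=0;m[:,320:]=0;m[:150]=0;m[275:]=0
c=max(cv2.findContours(m,cv2.RETR_EXTERNAL,cv2.CHAIN_APPROX_NONE)[0],key=cv2.contourArea)
R=cv2.minAreaRect(c);bx=cv2.boxPoints(R);C=np.array([plane("top",*p,130)[:2] for p in bx]);print(r(C),[r(np.linalg.norm(C[i]-C[i-1])) for i in range(4)],r(C.mean(0)))
for i in range(4): d=C[i]-C[i-1];print(np.degrees(np.arctan2(d[1],d[0])))
E
```

```text
ball [272.3 147.5] [232.2 165. ] [655.9 109.4 253.5] 1.3
pointer [271.1 188.5] [247.8 176.6] [639.9  67.2 139.2] 1.7
port [225.7 211.5] [274.4 225.1] [487.6 -17.5 131.3] 5.3
bar [234.7 174.1] [235.7 198.4] [551.4 103.7 184.6] 26.3
pL [238.6 302.3] [361.5 230.5] [ 470.1 -309.7   77.9] 4.1
pM [270.7 291.6] [356.3 207.4] [ 545.9 -294.    76.7] 1.3
pR [312.9 287.5] [359.3 179.6] [ 639.7 -306.6   77.5] 0.8
L [  3   0  15  11 103]
M [  3   1  14  10 120]
R [ 3  2  9  6 47]
L [ 1  3  4  5  9 14 14 13 13 13 14 14 14 14 14 14 13 14 14 13 13 13]
M [16 16 16 16 16 16 16 16 16 16 16 15 16 16 16 15]
R [11 12 10 10 10 10 10 10 10 10 10 10  9 10]
[[ 407.2  326.8]
 [ 752.4  284.9]
 [ 683.3 -182.6]
 [ 342.9 -128.3]] [np.float64(459.6), np.float64(347.7), np.float64(472.5), np.float64(344.7)] [546.5  75.2]
81.94967149237202
-6.910346854555955
-98.40917417187207
170.94137354617172
```

```bash
python3 - <<'E'
from h import *
s=cv2.imread("pics/side0.png");t=cv2.imread("pics/top0.png")
up=lambda i,x,y,w,h,f:cv2.resize(i[y:y+h,x:x+w],None,fx=f,fy=f,interpolation=cv2.INTER_CUBIC)
def ring(i,x,y,w,h,vth):
    c=up(i,x,y,w,h,8); bg=np.median(c.reshape(-1,3),0)
    m=(np.abs(c.astype(float)-bg).sum(2)>vth).astype(np.uint8)
    m=cv2.morphologyEx(m,cv2.MORPH_CLOSE,np.ones((9,9)))
    k=max(cv2.findContours(m,0,1)[0],key=cv2.contourArea);e=cv2.fitEllipse(k)
    return ((np.array(e[0])+.5)/8-.5+[x,y]),np.array(e[1])/8
r=lambda a:np.round(a,1)
for th in(40,55,70):
    a,ea=ring(s,209,202,34,20,th);b,eb=ring(t,262,213,25,25,th)
    P,e=tri(a,b);print("port",r(a),r(ea),r(b),r(eb),r(P),r(e),r(plane("side",*a,130)),r(plane("top",*b,130)))
def white(i,x,y,w,h,vth):
    c=up(i,x,y,w,h,8).min(2);m=(c>vth).astype(np.uint8)
    k=max(cv2.findContours(m,0,1)[0],key=cv2.contourArea);e=cv2.fitEllipse(k);return (np.array(e[0])+.5)/8-.5+[x,y],np.array(e[1])/8
for nm,A,Bx in(("L",(230,296,16,14),(354,223,15,15)),("M",(260,284,22,16),(348,199,16,17)),("R",(305,282,16,12),(353,174,12,12))):
    a,ea=white(s,*A,175);b,eb=white(t,*Bx,130);P,e=tri(a,b)
    print(nm,r(a),r(ea),r(b),r(eb),r(P),r(e),r(plane("side",*a,74)),r(plane("top",*b,74)))
P,e=tri((234.7,174.1),(234.7,209.5));print("bar",r(P),r(e),r(plane("side",234.7,174.1,180)),r(plane("top",234.7,209.5,180)))
E
```

```text
port [225.2 211.4] [ 9.4 16.5] [274.1 224.5] [13.3 14.2] [487.8 -16.4 131.2] 2.1 [489.1 -14.3 130. ] [486.8 -16.4 130. ]
port [225.5 211.2] [ 8.7 14.4] [274.8 222.5] [ 8.5 13.3] [491.5 -18.5 132.7] 3.6 [490.1 -13.9 130. ] [493.4 -18.7 130. ]
port [225.  210.9] [ 7.4 12.7] [274.6 222.4] [ 8.1 12. ] [491.  -17.7 133.6] 4.9 [489.1 -11.5 130. ] [493.6 -18.  130. ]
L [237.6 303. ] [ 8.5 11.7] [361.6 230.4] [7.6 7.9] [ 469.2 -310.2   76.9] 1.4 [ 470.2 -307.4   74. ] [ 468.5 -310.9   74. ]
M [270.6 291.7] [ 9.7 13.9] [356.3 207.5] [9.4 9.7] [ 545.6 -294.1   76.3] 1.4 [ 546.9 -291.7   74. ] [ 545.2 -294.5   74. ]
R [312.9 287.6] [5.7 8.4] [359.2 179.6] [5.9 6.1] [ 639.8 -306.4   77. ] 1.0 [ 641.6 -303.4   74. ] [ 639.7 -307.    74. ]
bar [534.5 105.1 183.2] 7.9 [539.4 112.1 180. ] [530.8 105.7 180. ]
```

```bash
python3 -m crank '[[[0,0,0,0,0,-0.76,60],[0,0,0,0,0,-0.76,60],[-0.52,-1,0,0,0,0,60],[-0.52,-1,0,0,0,0,60],[-0.52,-1,0,0,0,0,60],[-0.52,-1,0,0,0,0,60],[-0.52,-1,0,0,0,0,60],[-0.52,-1,0,0,0,0,60]]]' 60
python3 -m crank '[[[-0.52,-1,0,0,0,0,60],[-0.52,-1,0,0,0,0,60],[-0.52,-1,0,0,0,0,60],[-0.52,-1,0,0,0,0,60],[-0.52,-1,0,0,0,0,60],[-0.52,-1,0,0,0,0,60],[-0.52,-1,0,0,0,0,60],[-0.52,-1,0,0,0,0,60]]]'
python3 -m crank '[[[-0.52,-1,0,0,0,0,60],[-0.52,-1,0,0,0,0,60],[-0.52,-1,0,0,0,0,60],[-0.52,-1,0,0,0,0,60],[-0.52,-1,0,0,0,0,60],[-0.52,-1,0,0,0,0,60],[-0.52,-1,0,0,0,0,60],[-0.52,-1,0,0,0,0,60]]]'
cat >> h.py <<'E'
from scipy.spatial.transform import Rotation as Ro
def go(P):
    "tool-axis units from the present pose to world TCP point P, and the turn that makes the tool upright with closing line at 82.2 deg"
    s=sense();q=s['ee_rot'];R=Ro.from_quat([q[1],q[2],q[3],q[0]])
    print("t",round(s['time_s'],2),"pos",s['eef_pos'].round(1),"F",s['force'].round(1),"grip",round(s['grip_force'],1),round(s['grip_width']*85.4,1))
    a=np.radians(82.2);G=Ro.from_matrix(np.array([[-np.sin(a),np.cos(a),0],[np.cos(a),np.sin(a),0],[0,0,-1]]))
    print("shift units",(R.inv().apply(np.array(P)-s['eef_pos'])/25).round(2),"turn units",(np.degrees((R.inv()*G).as_rotvec())/8).round(2))
E
python3 -c "
from h import *
go([469.3,-309.5,140])"
```

```text
time_s: 0.9
eef_pos: [236.3, 333.0, 231.1]
ee_rot: [-0.0, 0.068, 0.998, -0.0]
force: [0.0, -0.4, -0.6]
grip_width: 0.704
grip_force: 0.0
time_s: 1.7
eef_pos: [312.2, 120.8, 231.2]
ee_rot: [-0.0, 0.068, 0.998, 0.0]
force: [0.9, 1.0, 0.3]
grip_width: 0.706
grip_force: 0.0
time_s: 2.5
eef_pos: [388.0, -91.5, 231.1]
ee_rot: [-0.0, 0.068, 0.998, 0.0]
force: [-0.7, -0.1, 0.9]
grip_width: 0.702
grip_force: 0.0
t 2.5 pos [388.  -91.5 231.1] F [-0.7 -0.1  0.9] grip 0.0 60.0
shift units [-4.41 -8.19  3.64] turn units [ 0. -0. -0.]
```

```bash
python3 -m crank '[[[-0.55,-1,0,0,0,0,60],[-0.55,-1,0,0,0,0,60],[-0.55,-1,0.4,0,0,0,60],[-0.55,-1,0.5,0,0,0,60],[-0.55,-1,0.5,0,0,0,60],[-0.55,-1,0.5,0,0,0,60],[-0.55,-0.98,0.5,0,0,0,60],[-0.48,-0.9,0.5,0,0,0,60]]]'
python3 -m crank '[[[0,0,0.5,0,0,0,60],[0,0,0,0,0,0,60],[0,0,0,0,0,0,60],[0,0,0,0,0,0,60],[0,0,0,0,0,0,60],[0,0,0,0,0,0,60],[0,0,0,0,0,0,60],[0,0,0,0,0,0,60]]]' | head -2
python3 - <<'E'
from h import *
go([469.3,-309.5,43])
s=capture("side");t=capture("top")
r=lambda i,x,y,w,h,f:cv2.resize(i[y:y+h,x:x+w],None,fx=f,fy=f,interpolation=cv2.INTER_CUBIC)
cv2.imwrite("pics/hover.png",np.hstack([r(s,180,220,120,100,3.5),r(t,320,190,70,100*35//35,3.5)]))
E
```

```text
time_s: 3.3
eef_pos: [468.5, -301.4, 157.8]
ee_rot: [-0.0, 0.068, 0.998, 0.0]
force: [-0.2, 0.1, 0.1]
grip_width: 0.702
grip_force: 0.0
time_s: 4.1
eef_pos: [468.3, -300.3, 146.4]
t 4.1 pos [ 468.3 -300.3  146.4] F [ 0.3 -0.4 -0.3] grip 0.0 60.2
shift units [-0.09 -0.36  4.14] turn units [-0.  0. -0.]
```

View pics/hover.png

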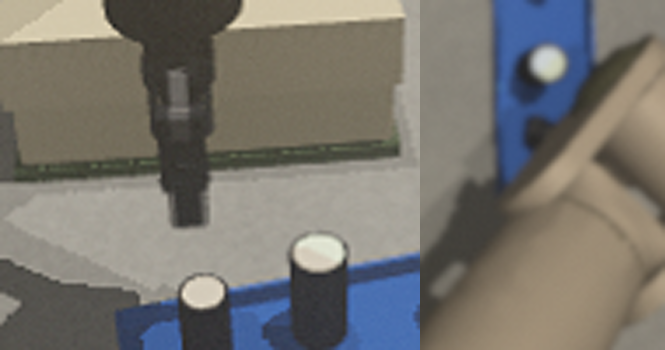

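The hover view shows the gripper above the left (32 mm) plug, with its tip at about (234,284) and the plug top at (238,303). I'll descend and grasp.

```bash
python3 -m crank '[[[-0.09,-0.36,0.6,0,0,0,60],[0,0,0.6,0,0,0,60],[0,0,0.6,0,0,0,60],[0,0,0.6,0,0,0,60],[0,0,0.6,0,0,0,60],[0,0,0.6,0,0,0,60],[0,0,0.54,0,0,0,60],[0,0,0,0,0,0,60]]]'
python3 -m crank '[[[0,0,0,0,0,0,60],[0,0,0,0,0,0,20],[0,0,0,0,0,0,20],[0,0,0,0,0,0,20],[0,0,0,0,0,0,20],[0,0,0,0,0,0,20],[0,0,0,0,0,0,20],[0,0,0,0,0,0,20]]]' 60
python3 -m crank '[[[0,0,-0.2,0,0,0,20],[0,0,-0.9,0,0,0,20],[0,0,-0.9,0,0,0,20],[0,0,-0.9,0,0,0,20],[0,0,-0.9,0,0,0,20],[0,0,-0.9,0,0,0,20],[0,0,-0.9,0,0,0,20],[0,0,-0.9,0,0,0,20]]]'
python3 -c "
from h import *
go([488.3,-15.8,210])"
```

```text
time_s: 5.0
eef_pos: [468.4, -309.0, 40.4]
ee_rot: [-0.001, 0.068, 0.998, 0.001]
force: [-0.3, -0.4, -0.4]
grip_width: 0.702
grip_force: 0.0
time_s: 5.8
eef_pos: [469.7, -309.9, 43.6]
ee_rot: [0.001, 0.068, 0.998, -0.001]
force: [-0.2, 0.5, 5.9]
grip_width: 0.351
grip_force: 59.5
time_s: 6.6
eef_pos: [469.1, -309.3, 206.2]
ee_rot: [-0.0, 0.068, 0.998, 0.0]
force: [0.6, -1.0, 0.2]
grip_width: 0.356
grip_force: 59.4
t 6.6 pos [ 469.1 -309.3  206.2] F [ 0.6 -1.   0.2] grip 59.4 30.4
shift units [ 0.84 11.74 -0.15] turn units [ 0. -0. -0.]
```

```bash
python3 -m crank '[[[0.07,0.8,-0.15,0,0,0,20],[0.07,0.9,0,0,0,0,20],[0.07,0.9,0,0,0,0,20],[0.07,0.9,0,0,0,0,20],[0.07,0.9,0,0,0,0,20],[0.07,0.9,0,0,0,0,20],[0.07,0.9,0,0,0,0,20],[0.07,0.9,0,0,0,0,20]]]'|head -2
python3 -m crank '[[[0.07,0.9,0,0,0,0,20],[0.07,0.9,0,0,0,0,20],[0.07,0.9,0,0,0,0,20],[0.05,0.9,0,0,0,0,20],[0.02,0.9,0,0,0,0,20],[0,0.14,0,0,0,0,20],[0,0,0,0,0,0,20],[0,0,0,0,0,0,20]]]'|head -2
python3 -m crank '[[[0,0,0.5,0,0,0,20],[0,0,0,0,0,0,20],[0,0,0,0,0,0,20],[0,0,0,0,0,0,20],[0,0,0,0,0,0,20],[0,0,0,0,0,0,20],[0,0,0,0,0,0,20],[0,0,0,0,0,0,20]]]'|head -2
python3 - <<'E'
from h import *
go([488.3,-15.8,210])
s=capture("side");t=capture("top");cv2.imwrite("pics/s2.png",s);cv2.imwrite("pics/t2.png",t)
r=lambda i,x,y,w,h,f:cv2.resize(i[y:y+h,x:x+w],None,fx=f,fy=f,interpolation=cv2.INTER_CUBIC)
cv2.imwrite("pics/hover2.png",np.hstack([r(s,185,130,80,100,5),r(t,240,180,80,100,5)]))
E
```

```text
time_s: 7.4
eef_pos: [479.0, -129.7, 208.3]
time_s: 8.2
eef_pos: [488.2, -16.3, 208.8]
time_s: 9.0
eef_pos: [488.5, -15.9, 196.6]
t 9.0 pos [488.5 -15.9 196.6] F [-0.1  0.1 -1.5] grip 59.5 30.4
shift units [ 0.01  0.   -0.54] turn units [-0.  0. -0.]
```

View pics/hover2.png

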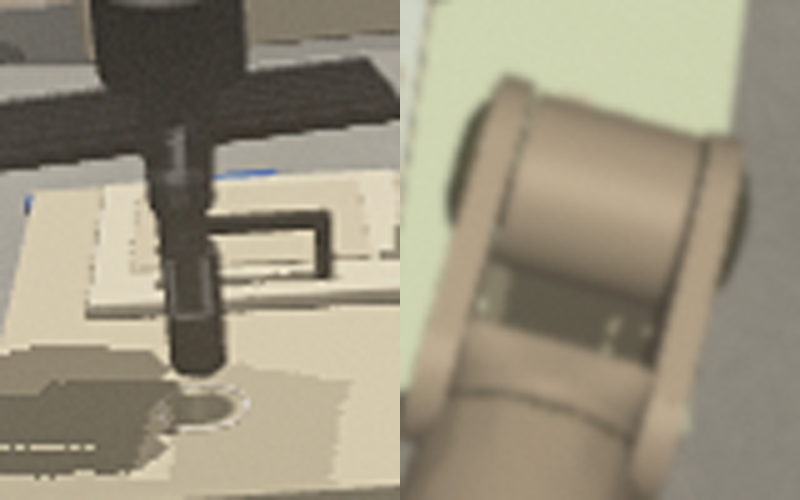

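```bash
python3 - <<'E'
from h import *
print("TCP foot",proj("side",[488.5,-15.9,157]),"port",proj("side",[488.3,-15.8,130]))
for z in(155,157):print(plane("side",224.2,201.8,z).round(1))
s=cv2.imread("pics/s2.png").astype(int)
for y in range(190,206): 
    m=np.where(s[y,210:240].max(1)<95)[0]+210; print(y,m.min() if len(m) else 0,m.max() if len(m) else 0,len(m))
E
```

```text
TCP foot (np.float64(224.30298878986105), np.float64(203.14659400805868)) port (np.float64(224.94442874226272), np.float64(211.67415648349493))
[489.6  -4.8 155. ]
[489.3  -8.4 157. ]
190 218 228 8
191 218 228 8
192 218 229 8
193 219 228 4
194 219 228 10
195 219 228 10
196 219 228 10
197 219 228 10
198 219 228 10
199 219 229 11
200 219 229 11
201 219 229 11
202 219 229 11
203 220 228 9
204 221 227 7
205 0 0 0
```

```bash
python3 -m crank '[[[-0.04,0,0.2,0,0,0,20],[0,0,0.2,0,0,0,20],[0,0,0.2,0,0,0,20],[0,0,0.2,0,0,0,20],[0,0,0,0,0,0,20],[0,0,0,0,0,0,20],[0,0,0,0,0,0,20],[0,0,0,0,0,0,20]]]'
python3 - <<'E'
from h import *
go([489.3,-15.8,136])
s=capture("side");cv2.imwrite("pics/s3.png",s)
r=lambda i,x,y,w,h,f:cv2.resize(i[y:y+h,x:x+w],None,fx=f,fy=f,interpolation=cv2.INTER_CUBIC)
cv2.imwrite("pics/low.png",r(s,200,180,50,50,10))
E
```

```text
time_s: 9.9
eef_pos: [489.6, -16.1, 176.8]
ee_rot: [0.0, 0.068, 0.998, -0.0]
force: [-0.5, 0.2, -0.4]
grip_width: 0.355
grip_force: 59.5
t 9.9 pos [489.6 -16.1 176.8] F [-0.5  0.2 -0.4] grip 59.5 30.3
shift units [0.01 0.01 1.63] turn units [-0.  0. -0.]
```

View pics/low.png

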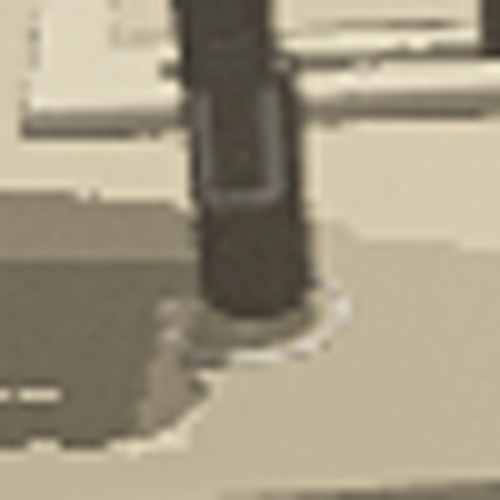

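The plug is centred left-right over the ring (plug 200–308, ring 160–350 in the crop), and perhaps 1–2 mm towards the camera. I'll shift 1 mm in +y and descend gently.

```bash
python3 -m crank '[[[0,0.05,0.1,0,0,0,20],[0,0,0.1,0,0,0,20],[0,0,0.1,0,0,0,20],[0,0,0.1,0,0,0,20],[0,0,0.1,0,0,0,20],[0,0,0,0,0,0,20],[0,0,0,0,0,0,20],[0,0,0,0,0,0,20]]]'
python3 -c "
from h import *
go([489.3,-14.8,136])"
```

```text
time_s: 10.75
eef_pos: [489.6, -14.8, 164.0]
ee_rot: [-0.0, 0.068, 0.998, -0.0]
force: [-0.7, -0.9, -0.6]
grip_width: 0.355
grip_force: 59.5
t 10.75 pos [489.6 -14.8 164. ] F [-0.7 -0.9 -0.6] grip 59.5 30.3
shift units [ 0.01 -0.    1.12] turn units [-0. -0. -0.]
```

```bash
python3 -m crank '[[[0,0,0.15,0,0,0,20],[0,0,0.15,0,0,0,20],[0,0,0.15,0,0,0,20],[0,0,0.15,0,0,0,20],[0,0,0.15,0,0,0,20],[0,0,0.1,0,0,0,20],[0,0,0,0,0,0,20],[0,0,0,0,0,0,20]]]'
python3 -m crank '[[[0,0,0.1,0,0,0,20],[0,0,0.05,0,0,0,20],[0,0,0.05,0,0,0,20],[0,0,0,0,0,0,20],[0,0,0,0,0,0,20],[0,0,0,0,0,0,20],[0,0,0,0,0,0,20],[0,0,0,0,0,0,20]]]'
```

```text
time_s: 11.55
eef_pos: [489.5, -14.8, 142.6]
ee_rot: [-0.0, 0.068, 0.998, 0.0]
force: [-1.4, -0.6, -2.6]
grip_width: 0.359
grip_force: 59.5
time_s: 12.35
eef_pos: [489.8, -14.9, 139.6]
ee_rot: [0.001, 0.068, 0.998, -0.0]
force: [-9.1, 0.8, 17.2]
grip_width: 0.359
grip_force: 61.7
```

```bash
python3 -m crank '[[[0,0,0,0,0,0,60],[0,0,0,0,0,0,60],[0,0,0,0,0,0,60],[0,0,0,0,0,0,60],[0,0,0,0,0,0,60],[0,0,-0.3,0,0,0,60],[0,0,-0.6,0,0,0,60],[0,0,-0.8,0,0,0,60]]]'
python3 -m crank '[[[0,0,-0.8,0,0,0,60],[0,0,-0.8,0,0,0,60],[0,0,-0.8,0,0,0,60],[0,0,-0.2,0,0,0,60],[0,0,0,0,0,0,60],[0,0,0,0,0,0,60],[0,0,0,0,0,0,60],[0,0,0,0,0,0,60]]]'
python3 - <<'E'
from h import *
go([489.3+47.3,-14.8+124.7,240])
s=capture("side");t=capture("top");cv2.imwrite("pics/s4.png",s);cv2.imwrite("pics/t4.png",t)
r=lambda i,x,y,w,h,f:cv2.resize(i[y:y+h,x:x+w],None,fx=f,fy=f,interpolation=cv2.INTER_CUBIC)
cv2.imwrite("pics/seated.png",np.hstack([r(s,180,130,100,110,4),r(t,200,150,100,110,4)]))
E
```

```text
time_s: 13.15
eef_pos: [489.4, -14.7, 180.8]
ee_rot: [-0.001, 0.068, 0.998, 0.0]
force: [0.0, -0.1, 0.0]
grip_width: 0.704
grip_force: 0.0
time_s: 13.95
eef_pos: [489.4, -14.8, 244.6]
ee_rot: [-0.001, 0.068, 0.998, 0.0]
force: [-1.4, -0.3, -0.2]
grip_width: 0.703
grip_force: 0.0
t 13.95 pos [489.4 -14.8 244.6] F [-1.4 -0.3 -0.2] grip 0.0 60.0
shift units [-1.19  5.2   0.18] turn units [ 0.   -0.01 -0.  ]
```

View pics/seated.png

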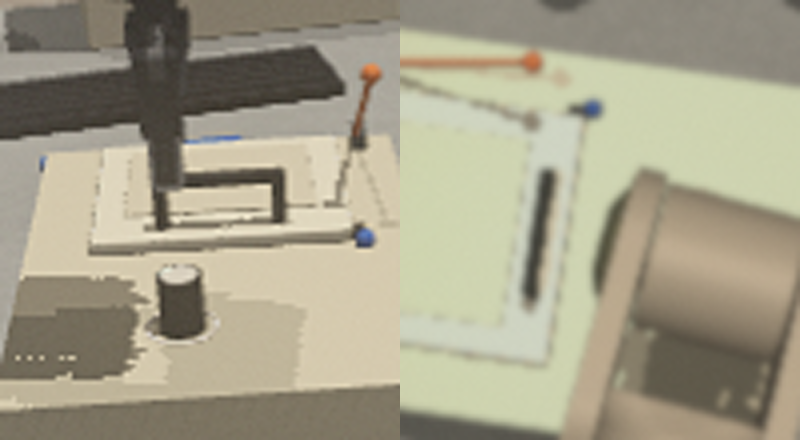

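The plug stands upright in the port at crop (180,300). The lid is closed and the bar's centre is at top-view pixel (234.5,209). Next I'll go to the bar.

```bash
python3 -m crank '[[[-0.19,0.86,0,0,0,0,60],[-0.19,0.86,0,0,0,0,60],[-0.19,0.86,0,0,0,0,60],[-0.19,0.86,0,0,0,0,60],[-0.19,0.86,0,0,0,0,60],[-0.2,0.85,0,0,0,0,60],[0,0,0,0,0,0,60],[0,0,0,0,0,0,60]]]' 40
python3 -m crank '[[[0,0,0.5,0,0,0,60],[0,0,0.5,0,0,0,60],[0,0,0.5,0,0,0,60],[0,0,0.5,0,0,0,60],[0,0,0.5,0,0,0,60],[0,0,0.5,0,0,0,60],[0,0,0.3,0,0,0,60],[0,0,0,0,0,0,60]]]'
python3 -m crank '[[[0,0,0,0,0,0,30],[0,0,0,0,0,0,30],[0,0,0,0,0,0,18],[0,0,0,0,0,0,14],[0,0,0,0,0,0,10],[0,0,0,0,0,0,8],[0,0,0,0,0,0,5],[0,0,0,0,0,0,5]]]' 40
python3 -c "
from h import *
go([535.5,109,161])"
```

```text
time_s: 14.85
eef_pos: [535.5, 108.7, 245.0]
ee_rot: [-0.0, 0.068, 0.998, -0.0]
force: [-0.4, -0.8, -0.1]
grip_width: 0.706
grip_force: 0.0
time_s: 15.65
eef_pos: [535.2, 108.8, 161.6]
ee_rot: [-0.001, 0.068, 0.998, -0.0]
force: [0.3, -0.3, 1.0]
grip_width: 0.703
grip_force: 0.0
time_s: 16.45
eef_pos: [535.8, 109.2, 163.0]
ee_rot: [0.0, 0.068, 0.998, 0.0]
force: [0.8, 5.5, 1.1]
grip_width: 0.126
grip_force: 39.1
t 16.45 pos [535.8 109.2 163. ] F [0.8 5.5 1.1] grip 39.1 10.8
shift units [ 0.01 -0.01  0.08] turn units [ 0.01  0.   -0.  ]
```

```bash
python3 -m crank '[[[0,0.12,-0.36,0,0,0,5],[0,0.14,-0.35,0,0,0,5],[0,0.16,-0.34,0,0,0,5],[0,0.18,-0.34,0,0,0,5],[0,0.2,-0.32,0,0,0,5],[0,0.21,-0.31,0,0,0,5],[0,0.23,-0.3,0,0,0,5],[0,0.25,-0.29,0,0,0,5]]]' 50
python3 -m crank '[[[0,0.26,-0.27,0,0,0,5],[0,0.28,-0.26,0,0,0,5],[0,0,0,0,0,0,5],[0,0,0,0,0,0,5],[0,0,0,0,0,0,5],[0,0,0,0,0,0,5],[0,0,0,0,0,0,5],[0,0,0,0,0,0,5]]]'
python3 - <<'E'
from h import *
go([535.8,109.2,163])
s=capture("side");t=capture("top");cv2.imwrite("pics/s5.png",s);cv2.imwrite("pics/t5.png",t)
r=lambda i,x,y,w,h,f:cv2.resize(i[y:y+h,x:x+w],None,fx=f,fy=f,interpolation=cv2.INTER_CUBIC)
cv2.imwrite("pics/lid1.png",np.hstack([r(s,190,120,100,100,4),r(t,190,140,100,100,4)]))
E
```

```text
time_s: 17.25
eef_pos: [540.9, 144.2, 229.1]
ee_rot: [0.0, 0.069, 0.998, -0.002]
force: [2.2, -9.9, -0.8]
grip_width: 0.116
grip_force: 48.6
time_s: 18.05
eef_pos: [542.8, 156.8, 242.7]
ee_rot: [0.001, 0.069, 0.998, -0.003]
force: [-0.2, -13.0, 3.2]
grip_width: 0.12
grip_force: 49.3
t 18.05 pos [542.8 156.8 242.7] F [ -0.2 -13.    3.2] grip 49.3 10.2
shift units [ 0.02 -1.91  3.2 ] turn units [-0.04  0.01 -0.01]
```

View pics/lid1.png

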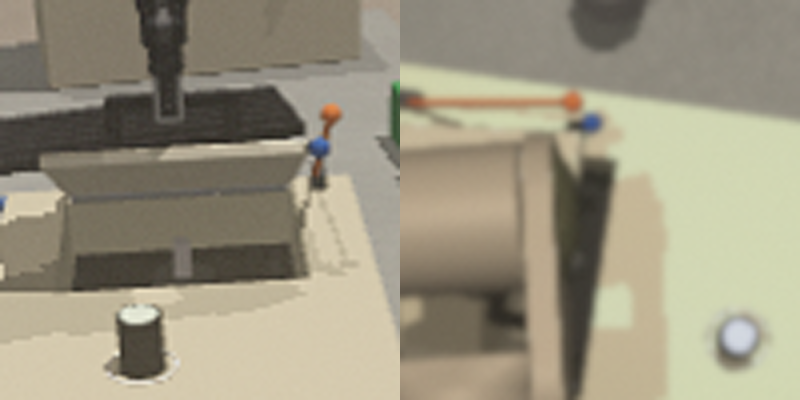

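The lid follows: the pointer is at side (270,157), just below the ball at (272.5,148), and in the top view they are at (238,171) and (233,165.5). The plug is still seated.

```bash
cat >> h.py <<'E'
def cen(i,box,f):
    x,y,w,h=box;c=cv2.resize(i[y:y+h,x:x+w],None,fx=8,fy=8,interpolation=cv2.INTER_CUBIC).astype(int);m=f(c).astype(np.uint8)
    k,l,st,ce=cv2.connectedComponentsWithStats(m);j=1+st[1:,4].argmax();return (ce[j]+.5)/8-.5+[x,y]
B=lambda c:c[...,0]>c[...,2]+30
O=lambda c:c[...,2]>c[...,0]+80
def lidcheck(s,t,sp,tp):
    ball=tri(cen(s,(266,143,14,8),O),cen(t,(230,160,9,11),O));pt=tri(cen(s,(int(sp[0])-6,int(sp[1])-6,13,13),B),cen(t,(int(tp[0])-5,int(tp[1])-5,11,11),B))
    a=np.radians(7.8);R=np.array([[np.cos(a),-np.sin(a),0],[np.sin(a),np.cos(a),0],[0,0,1]])
    print("ball",ball[0].round(1),ball[1].round(1),"ptr",pt[0].round(1),pt[1].round(1),"ball-ptr in instr frame",(R@(ball[0]-pt[0])).round(1))
E
python3 - <<'E'
from h import *
lidcheck(cv2.imread("pics/s5.png"),cv2.imread("pics/t5.png"),(270,156.7),(238,170.7))
lidcheck(cv2.imread("pics/s4.png"),cv2.imread("pics/t4.png"),(271.2,189),(248,177))
E
```

```text
ball [656.1 108.7 254.1] 1.2 ptr [643.8  95.5 233. ] 0.7 ball-ptr in instr frame [10.4 14.8 21.1]
ball [656.2 108.7 254.1] 1.1 ptr [639.6  67.7 138.4] 1.0 ball-ptr in instr frame [ 10.9  42.9 115.7]
```

```bash
python3 -m crank '[[[0,0.16,-0.17,0,0,0,5],[0,0.17,-0.16,0,0,0,5],[0,0.18,-0.15,0,0,0,5],[0,0.19,-0.14,0,0,0,5],[0,0,0,0,0,0,5],[0,0,0,0,0,0,5],[0,0,0,0,0,0,5],[0,0,0,0,0,0,5]]]'
python3 - <<'E'
from h import *
go([535.8,109.2,163])
s=capture("side");t=capture("top");cv2.imwrite("pics/s6.png",s);cv2.imwrite("pics/t6.png",t)
r=lambda i,x,y,w,h,f:cv2.resize(i[y:y+h,x:x+w],None,fx=f,fy=f,interpolation=cv2.INTER_CUBIC)
cv2.imwrite("pics/lid2.png",np.hstack([r(s,190,120,100,100,4),r(t,190,140,100,100,4)]))
lidcheck(s,t,(270,149),(234,169))
E
```

```text
time_s: 18.95
eef_pos: [545.4, 174.5, 258.2]
ee_rot: [0.001, 0.069, 0.998, -0.002]
force: [1.3, -10.9, 2.6]
grip_width: 0.118
grip_force: 49.2
t 18.95 pos [545.4 174.5 258.2] F [  1.3 -10.9   2.6] grip 49.2 10.1
shift units [ 0.03 -2.63  3.82] turn units [-0.03  0.02 -0.01]
ball [657.3 108.7 254. ] 0.8 ptr [645.  110.5 253.7] 0.7 ball-ptr in instr frame [12.4 -0.2  0.3]
```

View pics/lid2.png

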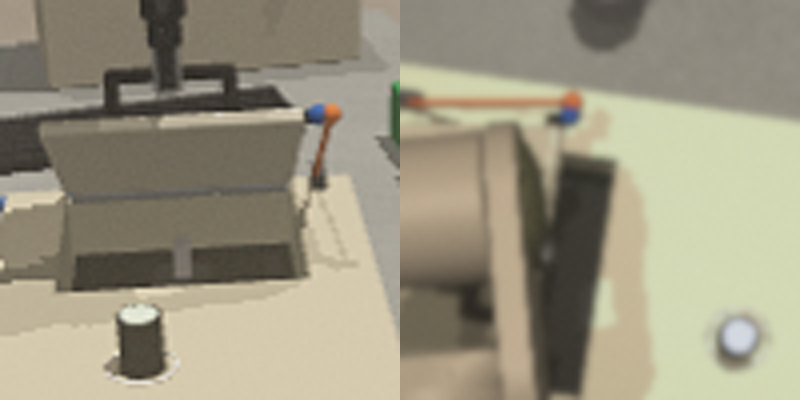

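The pointer sits beside the ball in both views (side (270,148) and (273,148)), within about 2 mm. The bar is gripped and the plug is seated.

```bash
python3 -m crank '[[[0,0,0,0,0,0,5],[0,0,0,0,0,0,5],[0,0,0,0,0,0,5],[0,0,0,0,0,0,5],[0,0,0,0,0,0,5],[0,0,0,0,0,0,5],[0,0,0,0,0,0,5],[0,0,0,0,0,0,5]]]'|head -2; python3 -c "
from h import *
lidcheck(capture('side'),capture('top'),(270,149),(234,169))
print(finish_job())"
```

```text
time_s: 19.85
eef_pos: [545.4, 174.6, 258.2]
ball [657.3 108.7 254. ] 0.9 ptr [645.1 110.5 253.6] 0.7 ball-ptr in instr frame [12.3 -0.1  0.4]
the job is handed in; nothing more can be done
None
```

I handed the job in at about 20 s: the 32 mm plug is seated in the port and released, and the gripper holds the lid with its blue pointer within about 2 mm of the orange ball's level; the hand-in call gave no verdict.

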